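# Lock the casing's clamps through its cover openings

### The arm

A 7-joint arm with a two-finger parallel gripper is mounted at the origin on the work surface. World frame = base frame: x ahead of the robot, y to its left, z up, the work surface at z = 0. Lengths are in m, angles in rad, forces in N, time in s.
With the tool pointing down it reaches from about 0.35 to 0.9 m from the base axis. Payload 7.2 kg.
Tool frame: the origin (TCP) lies at the very end of the fingers, on their centre line; the grasp point (between the pads) lies 19 mm behind it; z points along the fingers, y is the line along which they close (so a half turn about z gives the same grasp; the last joint's range is limited). The gripper opens to 85 mm and grips with 20 to 120 N. Pads are 22 mm wide; open, the fingers measure 114 mm over their backs; the gripper's body (76 mm by 85 mm) begins 54 mm behind the grasp point. The pads swing forward as they close: fully open they stand 13 mm farther back than shut.
Start: joints at [-0.068, 0.411, -0.013, 1.596, 0.006, 1.134, -0.082], TCP at [0.625, -0, 0.231] pointing down, gripper open.
Joint ranges: [-2.95, 2.95], [-0.29, 1.99], [-1.47, 1.44], [0.14, 2.54], [-1.03, 4.17], [0.13, 1.85], [-2.86, 2.86]. Speed limits (rad/s): [2.39, 2.39, 3.01, 3.01, 3.14, 3.14, 3.14].

### API

Orientations are given as a unit quaternion [w, x, y, z].
In Python, from cell import move_ptp, move_linear, goto_joints, set_gripper, sleep, inverse_kinematics, read_state, capture, IKError, sign_off gives the robot as it stands. Calls block until the motion is done:
- move_ptp(position, orientation): joint-space move of the TCP to a pose.
- move_linear(position, rot=None, max_speed=0.15): straight line of the TCP; rot=None keeps the orientation; max_speed is the mean speed in m/s.
- goto_joints(angles): joint-space move.
- set_gripper(opening, grip_force=None): opening from 0.0 (shut) to 1.0 (fully open); grip_force is the grip in N (None keeps the last); returns when the fingers have stopped.
- sleep(seconds).
- inverse_kinematics(position, orientation): joint angles nearest the present ones, or None.
- read_state(): the state.
- capture(name): name is "scene" or "side" or "wrist"; returns a dict with "img" (384x512x3 uint8, red, green, blue), "K" (3x3 intrinsics, pixels), "T" (4x4, takes a point from camera to world coordinates). Camera axes: x right, y down, z forward; pixel columns grow to the right and rows downward; lengths in m; the calibration is good to about 2 mm. The wrist camera is an equidistant fisheye: a pixel r from the principal point sees the ray r / f radians off the axis. A picture is of the moment at which its call begins. There is no depth.
A pose or a line that the arm cannot do raises IKError and nothing moves.
- sign_off(): hands the job in; it is judged then, once.
The state is a dict: "time_s": time; "joint_pos": joint angles; "joint_velocities": joint speeds; "effort": joint torques, N m; "position": TCP position; "eef_rot": TCP orientation; "contact_force": force on the tool from outside, world axes, zero at the start; "torque": the same for the moment, N m; "gripper_width": opening from 0.0 (shut) to 1.0 (fully open); "gripper_force": force on a finger pad.
Only numpy, scipy, OpenCV 4.12 (cv2) and the standard library are available. Lean on these libraries where they do the work, as an engineer would, in place of code of your own. Each camera call takes 0.05 s, during which the arm holds its last target. There are 200 camera calls.

### The job

An aluminium casing sits on its measuring fixture, ready to be clamped: reach down through each of the two cover openings in its top and press the cam-clamp lever inside fully down, so that both clamps are locked, in whichever order you like. The casing is set up and its faces are finished, so do not touch it or shift it, neither the frame of an opening nor any other part of it. Just press, pick nothing up, leave everything else on the fixture and table where it is, and finish with the hand clear.

Things in the scene. Friction and masses are not known exactly. Their poses are not given: they have to be found in the camera images.
- casing: Machined aluminium gearbox casing, loose, 2 to 3 kg, on the rest buttons of a dark 230 x 430 mm fixture plate. 160 mm (x) by 328 mm (y, over the scalloped ends) by 78 mm high; a square port flange sticks out 20 mm at -x. Origin: centre of its underside, 30 mm above the table; its flat upper face is 108 mm above the table. x points away from the robot within 0.35 rad, y left, z up.
- left_window (a point): Centre of the left (+y) of the two rectangular cover openings in the casing's upper face, in the plane of that face. The opening is 116 mm along the casing's x by 104 mm along its y, in a plate 10 mm thick; a 28 mm bar parts the two openings. Axes as the casing's.
- right_window (a point): Centre of the right (-y) cover opening, of the same size, in the plane of the casing's upper face. Axes as the casing's.
- left_pin (a point): Centre of the cross pin on which the left clamp's lever turns: fixed, inside the casing, 34 mm from the opening's centre towards the robot (casing's -x) and 40 mm below the casing's upper face. x axis level, along the lever's heading, which lies within 0.3 rad of the casing's x; y along the pin; z up.
- right_pin (a point): The same for the right clamp, which is of the same make; its lever may be turned and raised differently.
- left_pad (a point): Press point on the upper surface of the left lever, a steel fork ending in a flat steel paddle 24 mm wide, 7 mm thick, 39 mm long. It lies on the lever's centre line, 58 mm from the pin, 17 mm short of the tip. x along the lever to the tip, z square to the paddle. Fully down, the paddle is level, its top 36.5 mm below the casing's upper face; at the start the lever's tip is just below that face.
- right_pad (a point): The same point on the right clamp's lever.
- left_lever (a joint): Left clamp lever: 0 = fully raised (sloping up 0.5 rad), 0.5 rad = level, fully down on its stop, locked. It starts between 0 and 0.12. Cam friction resists with about 8 N at the press point all the way, and it stays where it is left.
- right_lever (a joint): Right clamp lever, the same.
- ring_gauge: Steel ring gauge, outside 42 mm, 18 mm high, lying on the fixture plate beside the casing's left end; origin at the centre of its underside. To be left alone.
- plug_gauge: Steel plug gauge, 22 mm across, 68 mm high, standing on the fixture plate beside the casing's right end; origin at the centre of its underside. To be left alone.
- spare_strap: Spare slotted steel clamp strap, 20 x 80 x 10 mm, lying on the fixture plate in front of the casing (robot's side); origin at the centre of its underside. To be left alone.
- micrometer: Micrometer lying on the table to the right, about 160 x 50 x 16 mm; origin at its anvil end, on the table. To be left alone.
- gauge_blocks: Stack of steel gauge blocks, 29 x 35 x 30 mm, on the table to the left; origin at the centre of its underside. To be left alone.
- driver: Screwdriver with a black handle, about 200 mm long, lying on the table to the right. To be left alone.

How it is judged:
At the end, for the whole second after the job is handed in: Both levers down within 0.04 rad (2.3 mm at the press point) of their stops and staying there; the casing at rest within 4 mm of where it stood (value of joint each of left_lever, right_lever above 0.46 rad and distance of casing from where it was at the start of the episode below 0.004 m and linear speed of casing below 0.01 m/s); the robot touches nothing.
It fails at once if the hand or arm touches the casing (contact force between any of the fingers, the arm and casing above 0.5 N).
It fails at once if the casing is shifted or lifted by more than 4 mm (distance of casing from where it was at the start of the episode above 0.004 m).
It fails at once if a thing on the fixture or table that should be left alone is moved by more than 15 mm (distance of any of ring_gauge, plug_gauge, spare_strap, micrometer, gauge_blocks, driver from where it was at the start of the episode above 0.015 m).
It also fails if it takes over 48 s, if anything falls off the work surface, if the arm or the gripper's body presses on something with over 40 N, if the wrist force passes 120 N, or if a joint passes its speed limit or range.

## Working session

There is one attempt and no reset: what is moved stays moved. The work goes in short steps, each a Python script; the robot and the scene stay as the last script left them, time stands still between calls to the robot, and variables do not carry over. Pictures are saved under pics/ and viewed, at most 10 in all, crops included, and the job is handed in when it is done.

```bash
mkdir -p pics
python3 - <<'E'
from cell import *
import cv2,pickle
d={n:capture(n) for n in("scene","side","wrist")}
pickle.dump(d,open("d0.pkl","wb"))
for n in d: cv2.imwrite(f"pics/{n}0.png",cv2.resize(d[n]["img"][...,::-1],(800,600),interpolation=cv2.INTER_CUBIC)); print(n,d[n]["K"].round(1).tolist(),d[n]["T"].round(3).tolist())
s=read_state();print(s["time_s"],s["position"],s["eef_rot"],s["contact_force"])
E
```

```text
scene [[481.4, 0.0, 253.1], [0.0, 481.4, 191.6], [0.0, 0.0, 1.0]] [[-0.843, 0.372, -0.388, 1.095], [0.537, 0.583, -0.61, 0.817], [-0.001, -0.722, -0.691, 1.042], [0.0, 0.0, 0.0, 1.0]]
side [[424.4, 0.0, 249.7], [0.0, 424.4, 196.2], [0.0, 0.0, 1.0]] [[-0.979, -0.136, 0.149, 0.345], [-0.2, 0.568, -0.799, 1.163], [0.025, -0.812, -0.583, 0.967], [0.0, 0.0, 0.0, 1.0]]
wrist [[297.3, 0.0, 255.8], [0.0, 297.3, 191.6], [0.0, 0.0, 1.0]] [[1.0, 0.001, -0.001, 0.625], [0.001, -0.945, -0.327, 0.084], [-0.002, 0.327, -0.945, 0.373], [0.0, 0.0, 0.0, 1.0]]
0.15 [ 6.24623288e-01 -1.88531700e-05  2.30665177e-01] [-4.11872056e-04  7.07104215e-01  7.07109081e-01 -4.54564191e-04] [ 0.13795486 -0.71129182 -0.05866989]
```

View pics/scene0.png

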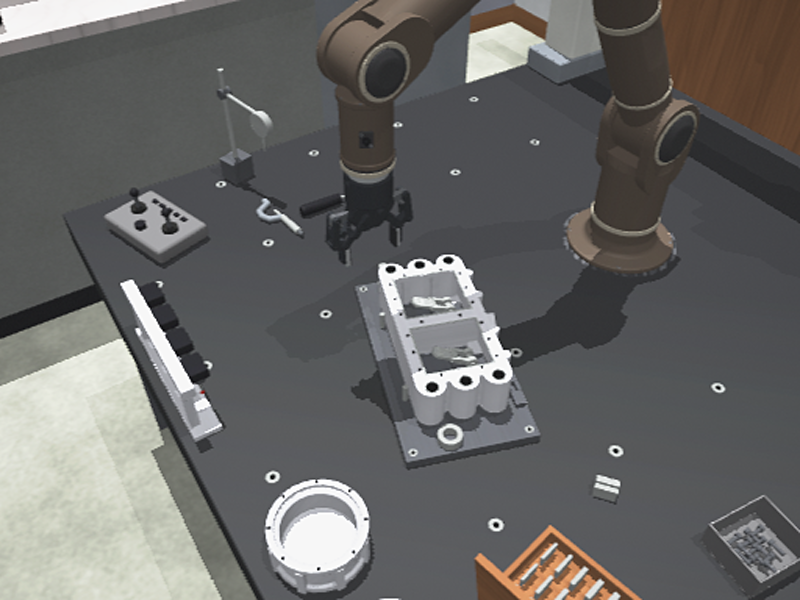

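View pics/wrist0.png

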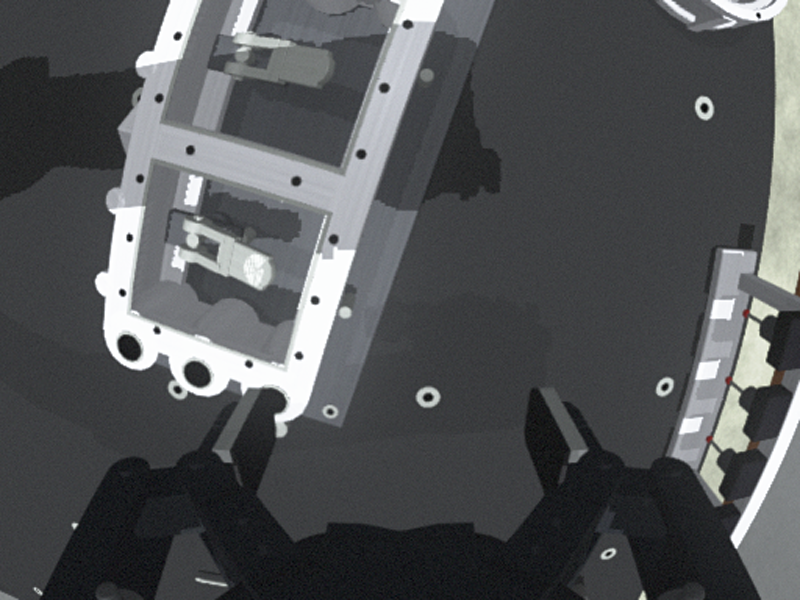

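The wrist picture shows both openings and their levers: the right window's corners are near (153,163), (330,212), (285,367) and (130,310), and the left window is above it. I'll locate the casing roughly, then look again from overhead.

```bash
cat > h.py <<'E'
import numpy as np
from scipy.spatial.transform import Rotation as R
def ray(d,u,v,s=1.5625,o=(0,0)):
    """pixel in enlarged view (scale s, crop origin o) -> camera centre, world ray"""
    K,T=d["K"],d["T"]; x=(u+.5)/s-.5+o[0]-K[0,2]; y=(v+.5)/s-.5+o[1]-K[1,2]
    if d.get("fish"):
        r=np.hypot(x,y); th=r/K[0,0]; c=np.array([x/r*np.sin(th),y/r*np.sin(th),np.cos(th)])
    else: c=np.array([x/K[0,0],y/K[1,1],1])
    return T[:3,3],T[:3,:3]@c
def onz(d,u,v,z,**k):
    c,r=ray(d,u,v,**k); return c+r*(z-c[2])/r[2]
def proj(d,p):
    K,T=d["K"],d["T"]; q=T[:3,:3].T@(np.asarray(p)-T[:3,3])
    if d.get("fish"):
        a=np.hypot(q[0],q[1]); th=np.arctan2(a,q[2]); q=np.array([q[0]/a*th,q[1]/a*th,1])
    else: q=q/q[2]
    return np.array([K[0,0]*q[0]+K[0,2],K[1,1]*q[1]+K[1,2]])
E
python3 - <<'E'
from cell import *
from h import *
import pickle,cv2
d=pickle.load(open("d0.pkl","rb"))["wrist"]; d["fish"]=1
P=np.array([onz(d,*p,.108) for p in[(153,163),(330,212),(285,367),(130,310)]])
print(P.round(4).tolist(),[np.linalg.norm(P[i]-P[i-1]).round(4) for i in range(4)])
ex=P[1]+P[2]-P[0]-P[3]; yaw=np.arctan2(ex[1],ex[0]); c=P.mean(0)
cas=c+66e-3*np.array([-np.sin(yaw),np.cos(yaw),0]); print("yaw",yaw,"right win",c,"casing",cas)
move_ptp([cas[0],cas[1]-.165,.25],[0,.70711,.70711,0])
w=capture("wrist");w["fish"]=1
pickle.dump(w,open("w1.pkl","wb"))
cv2.imwrite("pics/w1.png",cv2.resize(w["img"][...,::-1],(800,600),interpolation=cv2.INTER_CUBIC)); print(w["T"].round(3).tolist(), read_state()["position"],read_state()["time_s"])
E
```

```text
[[0.4717, 0.0814, 0.108], [0.5841, 0.0456, 0.108], [0.5494, -0.0545, 0.108], [0.4388, -0.0156, 0.108]] [np.float64(0.1025), np.float64(0.118), np.float64(0.106), np.float64(0.1173)]
yaw -0.32315150289507705 right win [0.51100151 0.01419922 0.108     ] casing [0.53196024 0.07678302 0.108     ]
[[1.0, -0.001, 0.001, 0.532], [-0.0, -0.945, -0.327, -0.005], [0.001, 0.327, -0.945, 0.393], [0.0, 0.0, 0.0, 1.0]] [ 0.5322456  -0.08775166  0.25020671] 0.7833
```

View pics/w1.png

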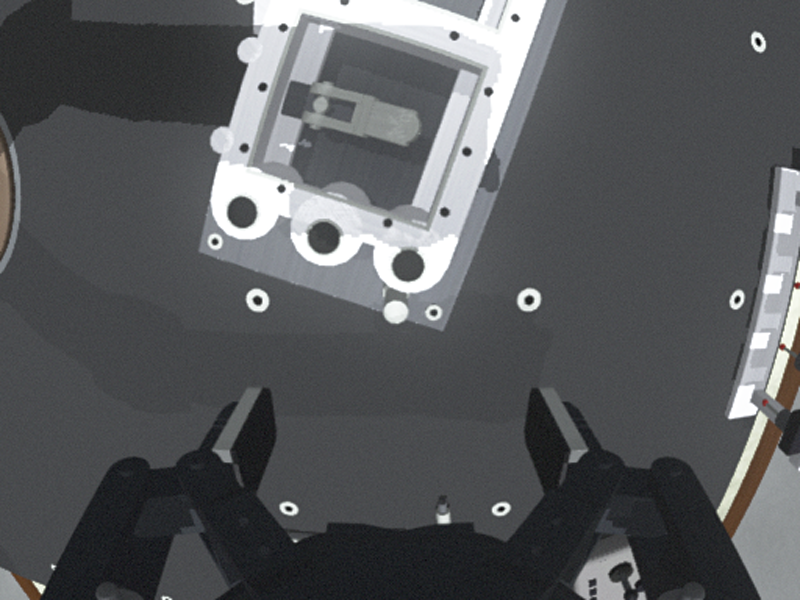

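The view is tilted toward the fingers, so only the left window shows, at about (385,120). I'll take one well-centred close view per window.

Run:
```python
from cell import *
from h import *
import pickle,cv2
yaw=-.323;ey=np.array([-np.sin(yaw),np.cos(yaw)]);c=np.array([.532,.0768])
W={}
for n,s in(("L",1),("R",-1)):
    p=c+s*.066*ey
    move_ptp([p[0],p[1]-.045,.23],[0,.70711,.70711,0]); sleep(.3)
    w=capture("wrist");w["fish"]=1;W[n]=w
    q=proj(w,[*p,.095]); o=np.clip((q-[100,75]).astype(int),0,[312,234]);w["o"]=o
    print(n,o,q)
    cv2.imwrite(f"pics/{n}1.png",cv2.resize(w["img"][o[1]:o[1]+150,o[0]:o[0]+200,::-1],(800,600),interpolation=cv2.INTER_CUBIC))
pickle.dump(W,open("W.pkl","wb"))
```

```text
L [155  57] [255.32156923 132.65936834]
R [155  60] [255.54157856 135.02592585]
```

View pics/L1.png

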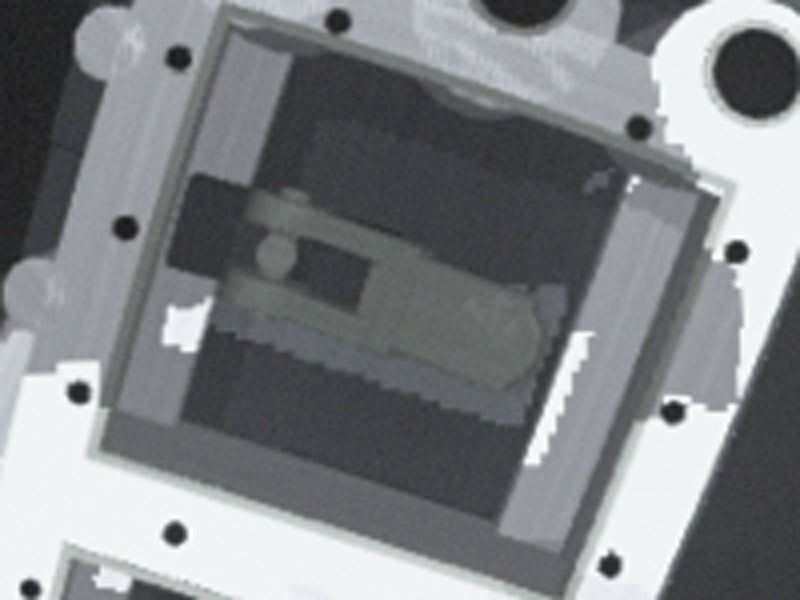

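View pics/R1.png

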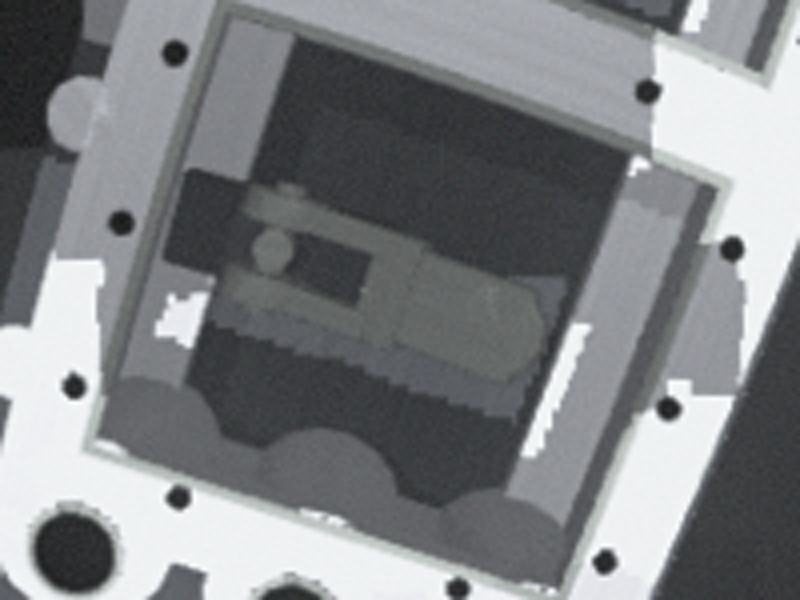

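The crops show these window corners:

| Window | TL | TR | BR | BL |
|---|---|---|---|---|
| L | (222,6) | (736,184) | (572,598) | (93,452) |
| R | (222,3) | (732,182) | (565,598) | (90,447) |

The lever tips are at about (535,338) for L and (535,330) for R. Both levers lie nearly parallel to the casing's x axis. Next I'll fit the window rectangles and the levers.

Run:
```python
from h import *
import pickle
from scipy.optimize import least_squares
W=pickle.load(open("W.pkl","rb"))
px={"L":[(222,6),(736,184),(572,598),(93,452)],"R":[(222,3),(732,182),(565,598),(90,447)]}
loc=np.array([[-58,52],[58,52],[58,-52],[-58,-52]])/1e3
def rt(a): return np.array([[np.cos(a),-np.sin(a)],[np.sin(a),np.cos(a)]])
Q={n:np.array([onz(W[n],*p,.108,s=4,o=W[n]["o"])[:2] for p in px[n]]) for n in px}
def f(v): return np.concatenate([(Q[n]-(v[:2]+(loc+[0,s*.066])@rt(v[2]).T)).ravel() for n,s in(("L",1),("R",-1))])
r=least_squares(f,[.53,.077,-.32]).x; print("casing",r,"resid mm",(f(r)*1e3).round(1).reshape(2,4,2).tolist())
M=rt(r[2])
for n,s,t in(("L",1,(535,338)),("R",-1,(535,330))):
    d=W[n];pin=r[:2]+M@[-.034,s*.066]; v=lambda z:(np.array(proj(d,z))-d["o"]+.5)*4-.5
    print(n,"pin px",v([*pin,.068]).round(),"win",r[:2]+M@[0,s*.066])
    for a in(.38,.44,.5):
        z=.068+.075*np.sin(a)+.0035*np.cos(a); p=onz(d,*t,z,s=4,o=d["o"])[:2]-pin
        print(a,"len",np.hypot(*p)/1, "model",.075*np.cos(a)-.0035*np.sin(a),"heading",np.arctan2(p[1],p[0]))
pickle.dump(r,open("cas.pkl","wb"))
```

```text
casing [ 0.53234897  0.07663804 -0.32682433] resid mm [[[-1.6, 1.7], [2.6, 0.3], [1.9, -0.6], [-1.8, -1.0]], [[-1.6, 1.5], [1.9, 0.3], [0.8, -1.4], [-2.2, -0.9]]]
L pin px [279. 250.] win [0.55353741 0.13914444]
0.38 len 0.06487944358377512 model 0.06835162602529284 heading -0.2797519774143812
0.44 len 0.06426648433915778 model 0.06636558661376625 heading -0.2717232347139345
0.5 len 0.06367670984334178 model 0.06414070275666324 heading -0.26379854485858384
R pin px [278. 246.] win [0.51116052 0.01413164]
0.38 len 0.06481950445178293 model 0.06835162602529284 heading -0.25983066834086127
0.44 len 0.06421366407687362 model 0.06636558661376625 heading -0.2514481284963286
0.5 len 0.06363114398856559 model 0.06414070275666324 heading -0.24317595143105236
```

Lengths and pin pixels agree with the model, and the lever headings are about -0.265 (L) and -0.247 (R). I'll shut the gripper, line the closing axis up across the left lever and look before going down.

```bash
cat >> h.py <<'E'
import pickle
HEAD={"L":-.265,"R":-.247}
def press_pose(n,along=.057):
    x,y,a=pickle.load(open("cas.pkl","rb")); s={"L":1,"R":-1}[n]
    p=np.array([x,y])+R.from_euler("z",a).as_matrix()[:2,:2]@[-.034,s*.066]
    h=HEAD[n]; return p+along*np.array([np.cos(h),np.sin(h)]),h
def quat(h,flip):
    X=np.array([np.cos(h),np.sin(h),0])*(-1 if flip else 1);Z=np.array([0,0,-1.])
    return np.roll(R.from_matrix(np.c_[X,np.cross(Z,X),Z]).as_quat(),1)
E
python3 - <<'E'
from cell import *
from h import *
import cv2
set_gripper(0.0)
p,h=press_pose("L")
for fl in(0,1): print(fl,inverse_kinematics([*p,.20],quat(h,fl)),inverse_kinematics([*p,.07],quat(h,fl)))
js=[(np.abs(np.array(j)-read_state()["joint_pos"]).sum(),fl) for fl in(0,1) if (j:=inverse_kinematics([*p,.07],quat(h,fl))) is not None]
fl=min(js)[1]; print(js)
move_ptp([*p,.20],quat(h,fl)); move_linear([*p,.125]); sleep(.3)
s=read_state();print(p,s["position"],s["contact_force"],s["gripper_width"],s["time_s"])
a=capture("side");b=capture("wrist")
k=proj(a,[*p,.125]).astype(int);o=np.clip(k-[75,70],0,None)
im=np.hstack([cv2.resize(x,(400,400),interpolation=cv2.INTER_CUBIC) for x in(a["img"][o[1]:o[1]+150,o[0]:o[0]+150],b["img"][60:360,106:406])])
cv2.imwrite("pics/pre.png",im[...,::-1])
E
```

```text
0 [-0.44469477  0.38313337  0.17512892  1.72659979 -0.07566813  1.03842835
 -2.07936642] [-0.4630112   0.5412182   0.20440345  1.83886171 -0.14979919  0.77638512
 -2.0157029 ]
1 [-0.0894935   0.4026158  -0.29534082  1.70122304  0.13131988  1.05717414
  0.8785716 ] [-0.11639802  0.55259418 -0.2647922   1.81365493  0.19261032  0.80039518
  0.8275727 ]
[(np.float64(3.456275742756384), 0), (np.float64(2.032727573944203), 1)]
[0.57634742 0.13513087] [0.57676358 0.13520579 0.12580984] [-0.12098909 -1.08368186  0.28224543] 0.0006669464372945323 5.4417
```

View pics/pre.png

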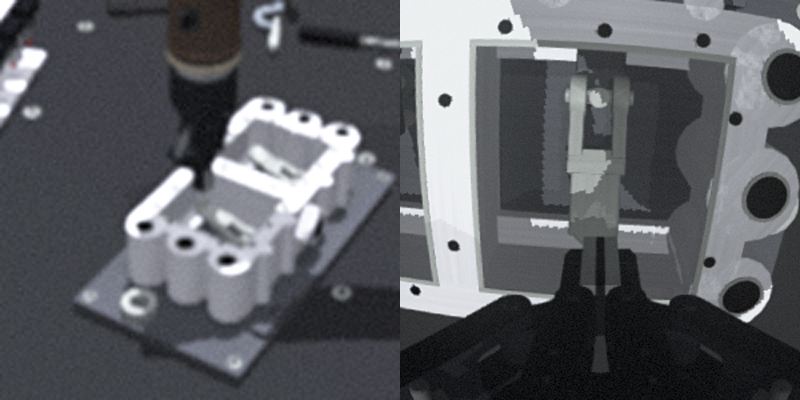

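The left half (side view) shows the shut fingers over the left lever's opening. The right half (wrist) shows the finger tips at about (600,245), centred on the paddle and lined up with the lever, with the knuckles at about (520,300) and (690,300). I'll check how high and wide the knuckles are before descending.

Run:
```python
from cell import *
from h import *
w=capture("wrist");w["fish"]=1
s=read_state();q=s["eef_rot"];Rt=R.from_quat(np.roll(q,-1)).as_matrix()
for u,v in[(600,240),(570,250),(635,250),(500,298),(710,298),(480,310),(725,310),(765,330),(655,345)]:
    c,r=ray(w,(u-400),v,s=400/300,o=(106,60))
    c=Rt.T@(c-s["position"]);r=Rt.T@r
    for x0 in(0.,.012): t=(x0-c[0])/r[0];print((u,v),x0,((c+t*r)*1e3).round(),end=" ")
    print()
```

```text
(600, 240) 0.0 [ 0. -0. 13.] (600, 240) 0.012 [12. -0. -9.] 
(570, 250) 0.0 [  0. -13.   4.] (570, 250) 0.012 [ 12. -11. -17.] 
(635, 250) 0.0 [ 0. 15.  4.] (635, 250) 0.012 [ 12.  12. -17.] 
(500, 298) 0.0 [  0. -35. -31.] (500, 298) 0.012 [ 12. -30. -47.] 
(710, 298) 0.0 [ -0.  39. -32.] (710, 298) 0.012 [ 12.  33. -47.] 
(480, 310) 0.0 [  0. -41. -39.] (480, 310) 0.012 [ 12. -35. -54.] 
(725, 310) 0.0 [  0.  42. -39.] (725, 310) 0.012 [ 12.  36. -54.] 
(765, 330) 0.0 [ -0.  53. -51.] (765, 330) 0.012 [ 12.  45. -64.] 
(655, 345) 0.0 [  0.  16. -54.] (655, 345) 0.012 [ 12.  14. -67.]
```

The knuckles are at most about 40 mm half-width and at least 31 mm behind the tip, so they clear the 52 mm half-opening. Now I'll press in steps with force monitoring.

```bash
cat > press.py <<'E'
from cell import *
from h import *
def press(n):
    p,h=press_pose(n); f0=np.array(read_state()["contact_force"]); log=[]
    for z in [.110,.104,.098,.092,.086,.080,.076,.074,.0725,.0715,.0705,.0695,.0685,.0675]:
        move_linear([*p,z],max_speed=.04); sleep(.1)
        s=read_state(); f=np.array(s["contact_force"])-f0; log.append((z,round(s["position"][2],4),f.round(1).tolist()))
        if abs(f[2])>30 or np.hypot(*f[:2])>15: break
    for l in log: print(*l)
    move_linear([*p,.15],max_speed=.1); print(read_state()["time_s"])
E
python3 -c "
from press import *
press('L')"
```

```text
0.11 0.1101 [0.1, -0.2, 0.0]
0.104 0.1039 [1.0, -0.6, -0.8]
0.098 0.098 [0.1, 1.0, 0.7]
0.092 0.0919 [1.5, 0.8, 1.6]
0.086 0.0859 [1.2, -0.4, 2.2]
0.08 0.08 [2.0, 0.4, 3.1]
0.076 0.076 [2.3, -0.4, 2.8]
0.074 0.0741 [2.0, -1.2, 3.3]
0.0725 0.0727 [3.4, -1.1, 4.3]
0.0715 0.0718 [3.2, -1.6, 5.2]
0.0705 0.0713 [1.5, -0.9, 10.3]
0.0695 0.0711 [-1.2, -3.0, 17.0]
0.0685 0.0709 [-3.8, -3.2, 23.3]
0.0675 0.0707 [-6.7, -4.3, 29.9]
11.9917
```

The left lever met a firm stop at z = 0.071, against 0.0715 expected. Next is the right one.

Run:
```python
from press import *
import cv2
p,h=press_pose("R")
move_linear([*p,.15],quat(h,1),max_speed=.1); move_linear([*p,.125]); sleep(.2)
print(p,read_state()["position"])
press("R")
move_linear([*p,.24])
p=(press_pose("L",.034)[0]+press_pose("R",.034)[0])/2
move_ptp([p[0],p[1]-.06,.30],[0,.70711,.70711,0]); sleep(.3)
w=capture("wrist"); cv2.imwrite("pics/end.png",cv2.resize(w["img"][:288,64:448,::-1],(800,600),interpolation=cv2.INTER_CUBIC))
s=read_state();print(s["time_s"],s["contact_force"])
```

```text
[0.53423032 0.01111063] [0.53473333 0.01128304 0.1257295 ]
0.11 0.11 [0.7, -0.6, 0.4]
0.104 0.104 [-0.1, -0.8, 0.2]
0.098 0.0978 [0.3, 0.3, 0.5]
0.092 0.0919 [0.8, -0.1, 1.7]
0.086 0.086 [1.4, -1.2, 2.5]
0.08 0.08 [2.3, -0.3, 3.0]
0.076 0.076 [1.4, -0.7, 2.8]
0.074 0.0741 [3.2, -0.7, 4.7]
0.0725 0.0727 [3.7, -0.9, 5.1]
0.0715 0.0717 [2.7, -1.9, 5.8]
0.0705 0.0713 [2.3, -1.2, 11.7]
0.0695 0.071 [-1.3, -1.8, 20.1]
0.0685 0.0707 [-4.5, -1.6, 28.1]
0.0675 0.0705 [-7.6, -0.6, 36.1]
20.3667
22.6333 [-0.74747512 -0.14214209  0.32110959]
```

View pics/end.png

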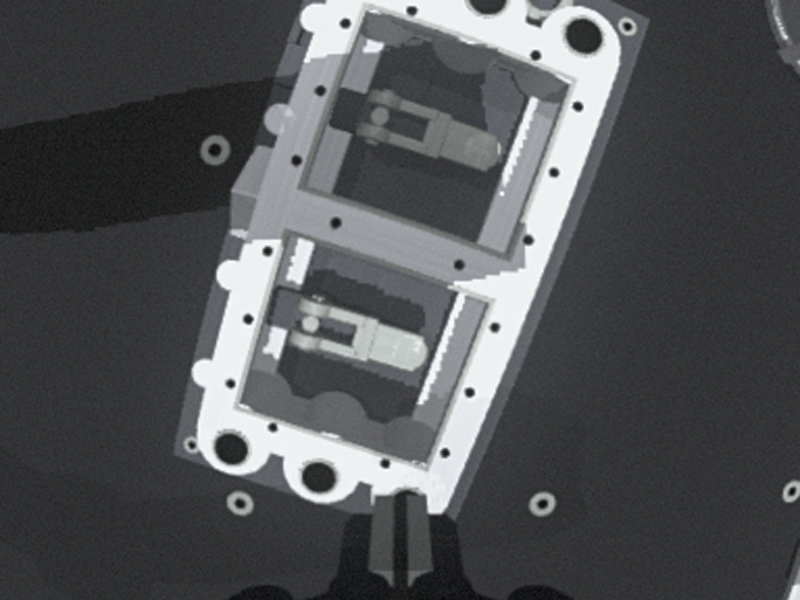

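Both levers now lie low: the left paddle ends at about (500,155) and the right at about (425,355). The casing sits in place and the hand is clear.

```bash
python3 -c "
from cell import *
print(sign_off())"
```

```text
the job is handed in; nothing more can be done
None
```

Both clamp levers are pressed down to their stops, the casing looks undisturbed in the last picture, the hand is clear, and the job is handed in at about 23 s; no verdict was returned.

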